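# Gauge the finger gaps of two handleless cupboards

## Robot

A 6-joint arm with a two-finger parallel gripper is mounted at the origin on a cart in front of the work surface, level with it; the furniture and walls round the work are solid. World frame = base frame: x ahead of the robot, y to its left, z up, the work surface at z = 0. Lengths are in mm, angles in rad, forces in N, time in s.
With the tool pointing down it reaches from about 350 to 975 mm from the base axis. Payload 7.1 kg.
Tool frame: the origin (TCP) lies midway between the tips of the shut fingers; the grasp point (between the pads) lies 19 mm behind it (ctrl.grip_point_offset is the distance from the TCP to the grasp point, in mm); z points along the fingers, y is the line along which they close (so a half turn about z gives the same grasp; the last joint's range is limited). The gripper opens to 88 mm and grips with 3 to 60 N. Pads are 20 mm wide; open, the fingers measure 115 mm over their backs; the gripper's body (75 mm by 178 mm) begins 61 mm behind the grasp point.
Start: joints at [1.269, 0.423, 1.63, -0, 1.089, -0.019], TCP at [174.372, 600.166, 222.675] pointing down, gripper open.
Joint ranges: [-3, 3], [-0.9, 2.11], [0.09, 2.58], [-1.31, 4.45], [0.11, 2.69], [-2.54, 2.54]. Speed limits (rad/s): [2.39, 2.39, 3.01, 3.14, 3.14, 3.14].

## Interface

Orientations are given as a rotation vector (axis times angle).
In Python, from workcell import get_obs, optics, close_job, spotter, ctrl gives the robot as it stands. The module is installed in compiled form; this text tells all that it offers.
- The arm moves only by the tool move_arm, never from a script. Its argument "rows" is a list of rows, each a list of 5 numbers: the shift along the tool's x, y, z in cm, then the turn about the tool's z in degrees, then the opening in per cent of the stroke, from 0 (shut) to 100 (fully open). A call has 1 to 10 rows; each row shifts and turns the commanded pose from where the row before left it, along the tool's axes as they then stand; what a row does not reach is not made up. A row lasts 1/8 s, in which the tool goes at most 62.5 mm and 10.7 degrees, less where a joint would pass 70% of its speed; a pose out of reach is approached as far as the arm can. A call with a gripper value outside its range is refused whole. The fingers move at their own pace and stop on an object; the grip force is fixed at half the most. Time passes only in rows, so rows that do not move let the fingers close. It gives the time, the measured TCP pose, the force, the opening and the grip force at its end, in the units of the state.
- get_obs(): the state, without advancing time (a new reading comes with each control period).
- optics.get_image(name): name is "scene" or "top" or "wrist"; returns the picture (480x640x3 uint8, blue, green, red); there is no depth.
- optics.calibration(name): a dict with "camera_matrix" (3x3 intrinsics, pixels), "xyz" and "orientation" of the camera in the world. Camera axes: x right, y down, z forward; pixel columns grow to the right and rows downward; lengths in mm; the calibration is good to about 2 mm. A picture is of the moment at which its call begins: read the wrist's pose just before it. calibration takes no time and is no camera call; for the wrist camera it gives the pose at the moment of the call.
- close_job(): hands the job in; it is judged then, once.
Trained networks look in the newest picture that a camera, given by its name, has taken for a name from the list of things; names that differ only in an ending like _2 or _b are one class to them, and where a whole thing is asked for, a point or a joint stands for the part that bears it (a point fixed in the world has none). Each returns a list of dicts, best first, with "conf" (0 to 1); they miss things now and then, are a little off and sometimes report something else, mostly with a low value. They report only what shows in the picture. A call takes as long as a camera call. They do not tell look-alikes from the thing itself.
- spotter.find_in(camera, label): "point" ([column, row] in pixels, amid what is visible of it).
- spotter.regions_of(camera, label): "region" (480x640 bool, what is visible of it) and "point" ([column, row] in pixels, amid what is visible of it).
The state is a dict: "t": time; "qpos": joint angles; "qvel": joint speeds; "joint_torque": joint torques, N m; "ee_pos": TCP position; "orientation": TCP orientation; "ft_force": force on the tool from outside, world axes, zero at the start; "moment": the same for the moment, N m; "width": finger opening in mm; "grasp_force": force on a finger pad.
Only numpy, scipy, OpenCV 4.12 (cv2) and the standard library are available. Lean on these libraries where they do the work, as an engineer would, in place of code of your own. Each camera call takes 0.05 s, during which the arm holds its last target. There are 200 camera calls.

## Task

Two small handleless cupboards lie on their backs on the worktop, each with a finger gap above its door: one far too narrow, the other as it should be. Take the gap gauge by its wooden handle out of its stand and first try its blade in the narrow gap: press it down upright on the middle of the gap for a moment so that it is seen to jam. Then slide the blade fully home in the wide gap of the other cupboard, shoulder down on the lips, and leave it standing there.

Things in the scene. Friction and masses are not known exactly. Their poses are not given: they have to be found in the camera images.
- gauge: T-shaped gap gauge, 200 g, upright in a fixed wooden block (64 mm high) from which it must rise 50 mm. Origin: middle of the blade's lower end, z up. Aluminium blade 12 (x) x 36 (y) mm, z 0-50; shoulder plate 60 (x) x 44 (y), z 50-58; wooden handle 24 (x) x 30 (y), z 58-122: grip it across x. Starts with the origin 14 mm above the worktop. In a gap its x lies across the gap, either way round.
- cupboard_narrow: Cream wooden cupboard with the narrow gap, fixed, lying on its back, door up: 200 (x) x 160 (y) x 90 mm high; origin in the middle of its underside. Raised panel on the door, 4 mm higher, starts 54 mm from the gap's middle. The cupboard with the wide gap is its like but for the gap. Which of the two lies left varies.
- cupboard_narrow_gap (a point): Narrow gap, 6 mm: the blade jams on its lips. Local x points across the gap (about away from the robot), y along it, z up. Point: middle of the gap, level with the flat lips, 90 mm above the worktop, 30 mm to +x of the cupboard's middle. Hollow for 84 mm below; keep the blade's middle within 40 mm along y.
- cupboard_wide_gap (a point): Wide gap, 32 mm: takes the blade with 10 mm to spare each side; home, the shoulder rests on the lips, the blade's end 50 mm below. Local x points across the gap (about away from the robot), y along it, z up. Point: middle of the gap, level with the flat lips, 90 mm above the worktop, 30 mm to +x of the cupboard's middle. Hollow for 84 mm below; keep the blade's middle within 40 mm along y.
Mind the look-alikes: they are no part of the job. What is shaped like the gauge but black is not meant.

How it is judged (in metres and radians):
On the way:
1. the upright blade (within 15 degrees) presses on the narrow gap with over 1 N and jams: within 10 mm of its middle line, 60 mm along it, x across it within 20 degrees (x of gauge in the frame of cupboard_narrow_gap between -0.01 and 0.01 m and y of gauge in the frame of cupboard_narrow_gap between -0.06 and 0.06 m and z of gauge in the frame of cupboard_narrow_gap between -0.008 and 0.01 m and contact force between gauge and cupboard_narrow above 1 N and angle between gauge's own z axis and vertical below 0.26 rad and angle between the x axis of gauge and the x axis of cupboard_narrow_gap, either way round below 0.35 rad), for 0.2 s.
At the end, for the whole second after the job is handed in: The gauge stands released and at rest in the wide gap, blade's end at least 45 mm below the lips (50 mm is home), upright within 8 degrees (x of gauge in the frame of cupboard_wide_gap between -0.014 and 0.014 m and y of gauge in the frame of cupboard_wide_gap between -0.06 and 0.06 m and z of gauge in the frame of cupboard_wide_gap between -0.06 and -0.045 m and angle between gauge's own z axis and vertical below 0.15 rad and linear speed of gauge below 0.02 m/s); the robot touches nothing.
It also fails if it takes over 53 s, if anything falls off the work surface, if the arm or the gripper's body presses on something with over 40 N, if the wrist force passes 120 N, or if a joint passes its speed limit or range.

## Working session

There is one attempt and no reset: what is moved stays moved. The work goes in short steps, Python scripts to look and compute and a tool call to move; the robot and the scene stay as the last step left them, time stands still between calls to the robot, and variables do not carry over. Pictures are saved under pics/ and viewed, at most 10 in all, crops included, and the job is handed in when it is done.

Besides the shell and the picture viewer there is one more tool, called after "Request:" by a JSON object that holds its "name" and its "arguments". move_arm: Moves the arm, as the interface text tells. Its arguments: {"type":"object","properties":{"rows":{"type":"array","items":{"type":"array","items":{"type":"number"}}}},"required":["rows"]}

```bash
mkdir -p pics; cat > h.py <<'E'
import numpy as np,cv2
from scipy.spatial.transform import Rotation as R
from workcell import get_obs, optics, close_job, spotter, ctrl
def cal(n):
    c=optics.calibration(n);return np.array(c["camera_matrix"]),np.array(c["xyz"]),R.from_rotvec(c["orientation"]).as_matrix() if np.size(c["orientation"])==3 else np.array(c["orientation"])
def ray(c,p):
    K,o,M=c;d=M@np.linalg.inv(K)@np.array([p[0],p[1],1.]);return o,d/np.linalg.norm(d)
def onz(c,p,z):
    o,d=ray(c,p);return o+d*(z-o[2])/d[2]
def tri(rs):
    A=sum(np.eye(3)-np.outer(d,d) for o,d in rs);b=sum((np.eye(3)-np.outer(d,d))@o for o,d in rs);return np.linalg.solve(A,b)
def proj(c,X):
    K,o,M=c;v=K@(M.T@(np.asarray(X,float)-o));return v[:2]/v[2]
E
python3 - <<'E'
from h import *
np.set_printoptions(precision=1,suppress=True)
ims=[]
for n in ["scene","top","wrist"]:
    c=cal(n);im=optics.get_image(n);cv2.imwrite(f"pics/{n}0.png",im);ims.append(im);print(n,c[1],c[2][:,2],c[0][0])
    for l in ["gauge","cupboard_narrow","cupboard_narrow_gap","cupboard_wide_gap"]:
        print(n,l,[(np.round(r["point"]),round(r["conf"],2)) for r in spotter.find_in(n,l)])
print(get_obs())
E
```

```text
scene [-204.9 -647.5  566.4] [ 0.6  0.6 -0.5] [548.3   0.  316.9]
scene gauge [(array([378., 286.]), 0.97), (array([449., 300.]), 0.61)]
scene cupboard_narrow [(array([228., 210.]), 0.68)]
scene cupboard_narrow_gap [(array([226., 210.]), 0.7)]
scene cupboard_wide_gap [(array([314., 260.]), 0.84)]
top [286.7 -51.3 959.6] [ 0.2 -0.  -1. ] [478.    0.  318.8]
top gauge [(array([470., 256.]), 0.76), (array([406., 267.]), 0.68)]
top cupboard_narrow [(array([180., 248.]), 0.8)]
top cupboard_narrow_gap [(array([178., 250.]), 0.65)]
top cupboard_wide_gap [(array([320., 256.]), 0.7)]
wrist [108.7 619.3 384.9] [ 0.2 -0.1 -1. ] [424.4   0.  323.2]
wrist gauge []
wrist cupboard_narrow []
wrist cupboard_narrow_gap []
wrist cupboard_wide_gap []
{'t': 0.75, 'qpos': array([ 1.3,  0.4,  1.6,  0. ,  1.1, -0. ]), 'qvel': array([ 0.,  0.,  0., -0.,  0., -0.]), 'joint_torque': array([ -0. , -54.5, -27.4,   0.1,   0. ,  -0. ]), 'ee_pos': array([174.4, 600.2, 222.7]), 'orientation': array([-0.4, -3.1, -0. ]), 'ft_force': array([-0.3,  0.7, -0. ]), 'moment': array([-0.1,  0. ,  0. ]), 'grasp_force': 0.0, 'width': 88.159722448425}
```

View pics/scene0.png

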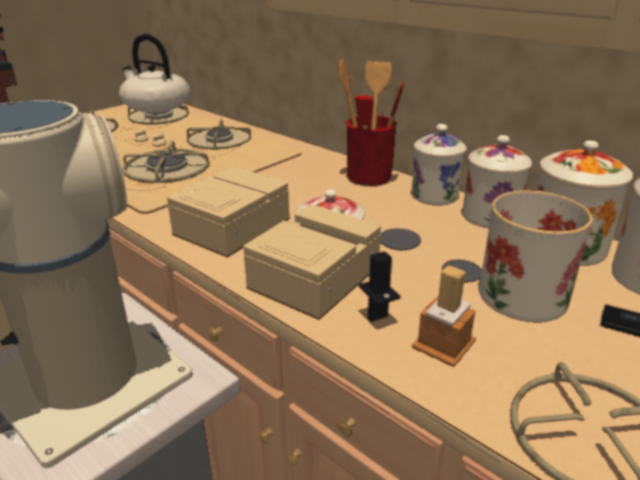

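View pics/top0.png

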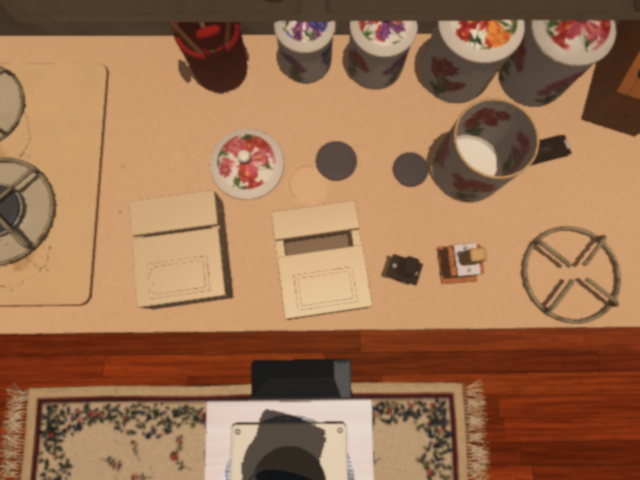

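Scene: the wooden-handled gauge stands in its block at (452,295). The black look-alike is at (378,286). The left cupboard (228,210) has a thin slit and the right one (314,260) an open gap. In the top view, the gauge is at (470,256), the black one at (403,267), the slit at (175,231) and the wide gap at (318,242). The gauge meant is the wooden/aluminium one in the block, and an enlarged crop should confirm it.

```bash
python3 - <<'E'
from h import *
t=cv2.imread("pics/top0.png");s=cv2.imread("pics/scene0.png")
def cr(im,x,y,w,h,k):return cv2.resize(im[y:y+h,x:x+w],None,fx=k,fy=k,interpolation=cv2.INTER_CUBIC)
a=np.hstack([cr(t,370,225,130,75,3),cr(s,350,230,130,75,3)])  #390x225 each
a=np.hstack([cr(t,430,235,65,58,6),cr(s,405,255,65,58*2,3)[:348,:195],cr(s,350,240,65,116,3)]) 
b=np.hstack([cr(t,120,185,130,80,3),cr(t,260,195,130,80,3)])
b=b[:,:780]; a=np.pad(a,((0,0),(0,780-a.shape[1]),(0,0)))
cv2.imwrite("pics/crop1.png",np.vstack([a,b]))
E
```

```text
(no output)
```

View pics/crop1.png

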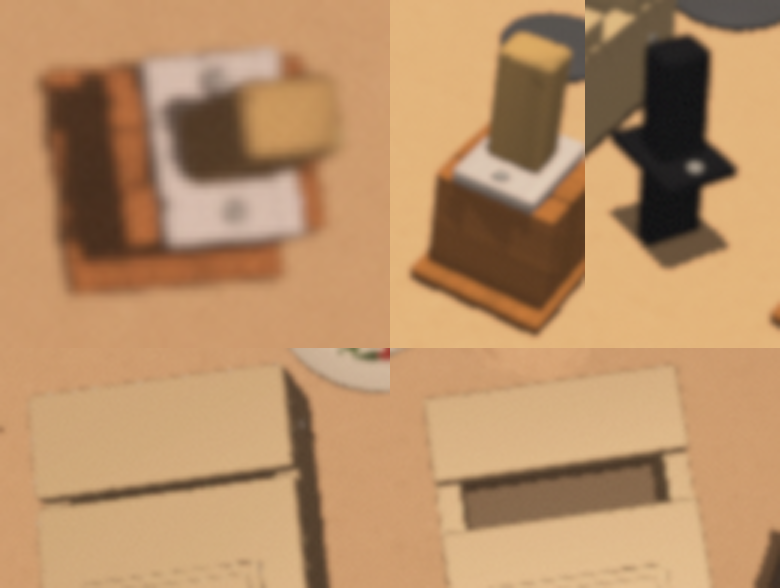

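The crop confirms it: wooden handle and aluminium plate in the block (handle top near (478,255) in top), with the all-black one standing free. The left cupboard has the slit, from (133,236) to (218,225) in top. The right one has the wide gap, centred at (318,244).

```bash
python3 - <<'E'
from h import *
np.set_printoptions(precision=1,suppress=True)
t=cal("top");s=cal("scene")
h=tri([ray(t,(478.3,254.7)),ray(s,(453.3,271.7))]);print("handle top",h, "resid",proj(t,h),proj(s,h))
f=lambda x,y:(430+x/6,235+y/6)
P=[onz(t,f(*p),72) for p in [(145,58),(280,48),(303,235),(163,248)]]
print("plate",np.array(P),np.mean(P,0));d=P[0]+P[1]-P[2]-P[3];print("yaw x",np.degrees(np.arctan2(d[1],d[0])), np.linalg.norm(d)/2)
a,b=onz(t,(133.3,235.7),90),onz(t,(218.3,225),90);d=a-b;print("narrow",(a+b)/2,np.linalg.norm(d),"yaw",np.degrees(np.arctan2(d[1],d[0]))-90)
g=lambda x,y:(260+(x-390)/3,195+(y-348)/3)
Q=[onz(t,g(*p),90) for p in [(428,401),(676,365),(688,447),(437,482),(445,530),(460,485),(470,530),(668,500),(655,460)]]
print("wide",np.array(Q));d=Q[3]-Q[2];print(np.degrees(np.arctan2(d[1],d[0]))-90)
o=get_obs();print(R.from_rotvec(o["orientation"]).as_matrix())
c=cal("wrist");M=R.from_rotvec(o["orientation"]).as_matrix();print("cam in tool",M.T@(c[1]-o["ee_pos"]),M.T@c[2][:,2])
E
```

```text
handle top [ 408.1 -339.   133.9] resid [478.4 254.6] [453.1 271.8]
plate [[ 436.5 -316.    72. ]
 [ 439.4 -358.8   72. ]
 [ 380.2 -361.8   72. ]
 [ 376.6 -317.9   72. ]] [ 408.2 -338.6   72. ]
yaw x 2.325054122009327 59.58296842743255
narrow [465. 204.  90.] 157.19699264098026 yaw 6.888193886216655
wide [[ 497.1   25.3   90. ]
 [ 519.  -129.7   90. ]
 [ 466.5 -135.9   90. ]
 [ 445.8   19.4   90. ]
 [ 415.9   14.3   90. ]
 [ 443.8    5.3   90. ]
 [ 415.8   -1.    90. ]
 [ 433.3 -122.7   90. ]
 [ 458.5 -115.2   90. ]]
7.582453506835918
[[-1.   0.3 -0. ]
 [ 0.3  1.   0. ]
 [ 0.   0.  -1. ]]
cam in tool [  68.4    0.1 -162.3] [-0.3  0.   1. ]
```

Request:
{"name": "move_arm", "arguments": {"rows": [[0,0,0,10,100],[0,0,0,10,100],[0,0,0,10,100],[0,0,0,10,100],[0,0,0,10,100],[0,0,0,10,100],[0,0,0,10,100],[0,0,0,0,100]]}}

```text
t: 1.75
ee_pos: [174.4, 600.2, 222.7]
orientation: [2.145, 2.295, -0.0]
ft_force: [-0.4, 0.5, 0.3]
width: 87.9
grasp_force: 0.0
```

```bash
cat >> h.py <<'E'
def shift(X,yaw=None):
    "shift (cm) in tool axes of TCP to X, and turn for tool y at yaw (deg)"
    o=get_obs();M=R.from_rotvec(o["orientation"]).as_matrix();y=np.degrees(np.arctan2(M[1,1],M[0,1]))
    tgt=np.array(X,float);return np.round((M.T@(tgt-o["ee_pos"]))/10,2),"yawY",round(y,2),None if yaw is None else "turn %.2f"%(((y-yaw)+90)%180-90),"tcp",o["ee_pos"],"t",o["t"],np.round(o["qpos"],2),"F",o["ft_force"],"w",o["width"]
E
python3 -c "
from h import *
print(shift((408,-339,240),2.3));print(cal('wrist')[1:])"
```

```text
(array([-95.28,  16.94,  -1.73]), 'yawY', np.float64(3.89), 'turn 1.59', 'tcp', array([174.36007724, 600.15031764, 222.66421601]), 't', 1.75, array([1.27, 0.42, 1.63, 0.  , 1.09, 1.2 ]), 'F', array([-0.42007394,  0.5352428 ,  0.31047099]), 'w', 87.91584396880155)
(array([170.16876225, 668.83816424, 384.97127936]), array([[ 9.97664118e-01,  6.59176551e-02,  1.79212030e-02],
       [ 6.83071142e-02, -9.65234657e-01, -2.52301793e-01],
       [ 6.67023666e-04,  2.52936591e-01, -9.67482628e-01]]))
```

Request:
{"name": "move_arm", "arguments": {"rows": [[-4.2,2.5,-0.2,0.2,100],[-4.2,2.5,-0.2,0.2,100],[-4.2,2.5,-0.2,0.2,100],[-4.2,2.5,-0.2,0.2,100],[-4.2,2.5,-0.2,0.2,100],[-4.2,2.5,-0.2,0.2,100],[-4.2,2.5,-0.2,0.2,100],[-4.2,2.5,-0.2,0.2,100],[-4.2,2.5,0,0,100],[-4.2,2.5,0,0,100]]}}

```text
t: 3.0
ee_pos: [446.2, 192.1, 239.0]
orientation: [2.173, 2.268, 0.001]
ft_force: [0.2, 0.3, -0.2]
width: 88.1
grasp_force: 0.0
```

Request:
{"name": "move_arm", "arguments": {"rows": [[-5.0,-0.8,0,0,100],[-5.0,-0.8,0,0,100],[-5.0,-0.8,0,0,100],[-5.0,-0.8,0,0,100],[-5.0,-0.8,0,0,100],[-5.0,-0.8,0,0,100],[-5.0,-0.8,0,0,100],[-5.0,-0.8,0,0,100],[-5.0,-0.8,0,0,100],[0,0,0,0,100]]}}

```text
t: 4.25
ee_pos: [390.5, -261.9, 238.9]
orientation: [2.178, 2.262, -0.0]
ft_force: [1.4, 0.1, 0.2]
width: 87.5
grasp_force: 0.0
```

```bash
python3 -c "
from h import *
print(shift((408,-339,240),2.3))
c=cal('wrist');im=optics.get_image('wrist');cv2.imwrite('pics/w1.png',im)
print([(r['point'],r['conf']) for r in spotter.find_in('wrist','gauge')])
print(proj(c,(408,-339,136)),proj(c,(408,-339,72)),proj(c,(440,-59,90)))
"
```

```text
(array([-7.77,  1.46, -0.1 ]), 'yawY', np.float64(2.18), 'turn -0.12', 'tcp', array([ 390.46088799, -261.86804198,  238.87756154]), 't', 4.25, array([-0.62,  0.17,  1.95, -0.  ,  1.02, -0.65]), 'F', array([1.36647299, 0.14544873, 0.24065019]), 'w', 87.49810399739239)
[([327.5, 164.2], 0.87), ([347.0, 308.6], 0.61)]
[343.10628961 346.01595278] [339.53069923 307.84971479] [412.82537632 -89.42805569]
```

View pics/w1.png

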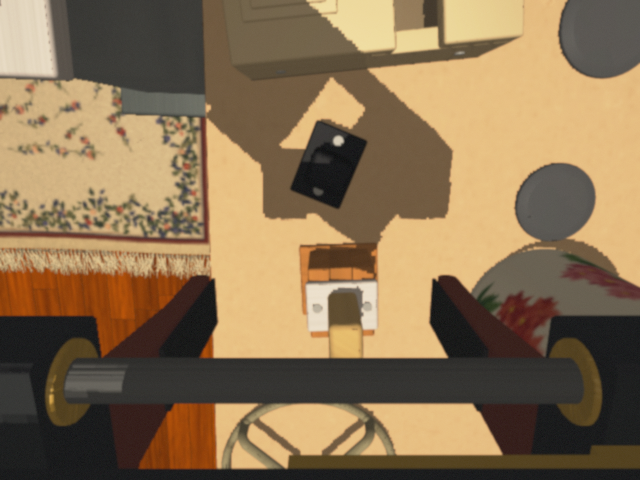

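The plate sits at (341,306), against (340,308) predicted, so the estimate is good to about 1 mm. The black look-alike is at (328,164). Moving over the gauge and down.

Request:
{"name": "move_arm", "arguments": {"rows": [[-3.9,0.75,0,0,100],[-3.85,0.75,0,0,100],[0,0,3.0,0,100],[0,0,3.0,0,100],[0,0,3.0,0,100],[0,0,3.0,0,100],[0,0,2.0,0,100],[0,0,1.0,0,100],[0,0,0,0,100]]}}

```text
t: 5.48
ee_pos: [408.8, -334.9, 88.5]
orientation: [-2.176, -2.265, -0.0]
ft_force: [-0.8, 0.1, -0.2]
width: 87.8
grasp_force: 0.0
```

Request:
{"name": "move_arm", "arguments": {"rows": [[0,0,0,0,0],[0,0,0,0,0],[0,0,0,0,0],[0,0,0,0,0],[0,0,0,0,0],[0,0,0,0,0],[0,0,0,0,0],[0,0,0,0,0]]}}

```text
t: 6.48
ee_pos: [408.7, -335.8, 88.6]
orientation: [-2.178, -2.264, 0.0]
ft_force: [-1.2, 0.3, -1.4]
width: 23.8
grasp_force: 29.9
```

Request:
{"name": "move_arm", "arguments": {"rows": [[0,0,-0.5,0,0],[0,0,-1.2,0,0],[0,0,-1.5,0,0],[0,0,-2.0,0,0],[0,0,-2.0,0,0],[0,0,-2.0,0,0],[0,0,-2.0,0,0],[0,0,-2.0,0,0],[0,0,0,0,0]]}}

```text
t: 7.6
ee_pos: [409.5, -336.6, 223.0]
orientation: [2.175, 2.26, 0.0]
ft_force: [-0.8, 0.1, -2.2]
width: 23.6
grasp_force: 29.9
```

```bash
python3 -c "
from h import *
print(shift((465,120,220),6.9))"
```

```text
(array([45.41,  7.29,  0.19]), 'yawY', np.float64(2.2), 'turn -4.70', 'tcp', array([ 409.52244287, -336.58950629,  222.98150643]), 't', 7.6, array([-0.71,  0.28,  1.84, -0.  ,  1.01, -0.75]), 'F', array([-0.75042742,  0.07646473, -2.15124596]), 'w', 23.61672489888403)
```

Request:
{"name": "move_arm", "arguments": {"rows": [[4.6,0.75,0,0,0],[4.6,0.75,0,0,0],[4.6,0.75,0,0,0],[4.6,0.75,0,0,0],[4.6,0.75,0,0,0],[4.6,0.75,0,0,0],[4.6,0.75,0,0,0],[4.6,0.75,0,0,0],[4.6,0.75,0,-2,0],[4.0,0.6,0,-2.7,0]]}}

```text
t: 8.85
ee_pos: [462.9, 122.4, 220.3]
orientation: [-2.081, -2.353, 0.001]
ft_force: [0.2, -0.7, -2.2]
width: 23.9
grasp_force: 29.9
```

Request:
{"name": "move_arm", "arguments": {"rows": [[0,0,0,0,0],[0,0,0,0,0]]}}

```text
t: 9.1
ee_pos: [462.7, 120.3, 220.2]
orientation: [-2.083, -2.351, 0.002]
ft_force: [-0.3, -0.3, -2.3]
width: 23.7
grasp_force: 29.9
```

```bash
python3 -c "
from h import *
print(shift((465,204,174),6.9))
c=cal('wrist');im=optics.get_image('wrist')
print(proj(c,(465,204,90)),proj(c,(440,-59,90)))
cv2.imwrite('pics/w2.png',im)
"
```

```text
(array([8.28, 1.24, 4.61]), 'yawY', np.float64(6.91), 'turn 0.01', 'tcp', array([462.70220388, 120.32241761, 220.18279747]), 't', 9.1, array([ 0.23,  0.21,  1.95, -0.  ,  0.98,  0.11]), 'F', array([-0.2817767 , -0.25848108, -2.30918489]), 'w', 23.740610174786095)
[341.19237507 105.12927754] [268.10812811 437.62399696]
```

View pics/w2.png

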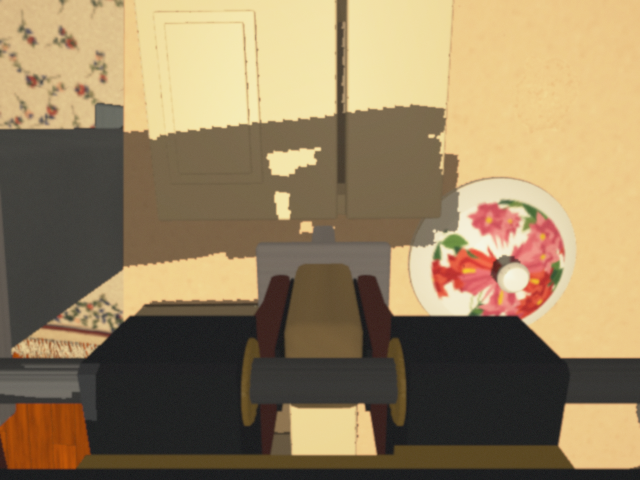

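The slit runs straight up the image at column 341, as predicted, so position and yaw are right. The blade can be seen hanging below the shoulder at (323,232).

Request:
{"name": "move_arm", "arguments": {"rows": [[2.8,0.4,0,0,0],[2.8,0.4,0,0,0],[2.7,0.4,0,0,0],[0,0,2.0,0,0],[0,0,2.0,0,0],[0,0,1.1,0,0],[0,0,0,0,0],[0,0,0,0,0]]}}

```text
t: 10.15
ee_pos: [465.8, 204.4, 170.3]
orientation: [2.084, 2.35, 0.001]
ft_force: [0.2, 0.2, -2.3]
width: 23.7
grasp_force: 29.9
```

```bash
python3 -c "
from h import *
print(shift((465,204,164.6),6.9))"
```

```text
(array([-0.03, -0.08,  0.57]), 'yawY', np.float64(6.85), 'turn -0.05', 'tcp', array([465.78016841, 204.38165716, 170.25819147]), 't', 10.15, array([ 0.39,  0.33,  1.93, -0.  ,  0.89,  0.27]), 'F', array([ 0.23593381,  0.15583764, -2.25556756]), 'w', 23.65873546709043)
```

Request:
{"name": "move_arm", "arguments": {"rows": [[0,-0.05,0.3,0,0],[0,0,0.15,0,0],[0,0,0.1,0,0],[0,0,0,0,0]]}}

```text
t: 10.65
ee_pos: [464.8, 204.6, 164.6]
orientation: [2.084, 2.351, 0.0]
ft_force: [-2.2, -0.8, 4.4]
width: 23.9
grasp_force: 29.9
```

Request:
{"name": "move_arm", "arguments": {"rows": [[0,0,0.1,0,0],[0,0,0,0,0]]}}

```text
t: 10.9
ee_pos: [464.9, 204.7, 164.5]
orientation: [2.083, 2.351, 0.0]
ft_force: [-4.8, -2.5, 14.8]
width: 23.9
grasp_force: 30.0
```

Request:
{"name": "move_arm", "arguments": {"rows": [[0,0,0,0,0],[0,0,0,0,0],[0,0,0,0,0],[0,0,0,0,0]]}}

```text
t: 11.4
ee_pos: [464.9, 204.6, 164.5]
orientation: [2.083, 2.351, 0.001]
ft_force: [-4.4, -2.1, 13.6]
width: 24.0
grasp_force: 30.0
```

Request:
{"name": "move_arm", "arguments": {"rows": [[0,0,-1.0,0,0],[0,0,-2.0,0,0],[0,0,-2.5,0,0],[0,0,0,0,0]]}}

```text
t: 11.9
ee_pos: [466.1, 205.1, 219.8]
orientation: [2.082, 2.35, 0.006]
ft_force: [0.1, -0.3, -1.6]
width: 23.9
grasp_force: 30.0
```

```bash
python3 -c "
from h import *
print(shift((447,-110,220),7.7));print(shift((440,-59,220),7.7))"
```

```text
(array([-31.05,  -5.68,  -0.08]), 'yawY', np.float64(6.9), 'turn -0.80', 'tcp', array([466.05315247, 205.12286048, 219.77636823]), 't', 11.9, array([ 0.39,  0.26,  1.89, -0.  ,  0.99,  0.27]), 'F', array([ 0.08924244, -0.2692861 , -1.58484829]), 'w', 23.940472590981006)
(array([-25.91,  -5.76,  -0.07]), 'yawY', np.float64(6.9), 'turn -0.80', 'tcp', array([466.05315247, 205.12286048, 219.77636823]), 't', 11.9, array([ 0.39,  0.26,  1.89, -0.  ,  0.99,  0.27]), 'F', array([ 0.08924244, -0.2692861 , -1.58484829]), 'w', 23.940472590981006)
```

The blade jammed in the slit with about 15 N for over 0.5 s. Next is a lookout point just beyond the wide gap.

Request:
{"name": "move_arm", "arguments": {"rows": [[-4.0,-0.7,0,-0.8,0],[-4.0,-0.7,0,0,0],[-4.0,-0.7,0,0,0],[-4.0,-0.7,0,0,0],[-4.0,-0.7,0,0,0],[-4.0,-0.7,0,0,0],[-4.0,-0.7,0,0,0],[-4.0,-0.7,0,0,0],[0,0,0,0,0],[0,0,0,0,0]]}}

```text
t: 13.15
ee_pos: [451.0, -119.7, 217.4]
orientation: [-2.067, -2.364, 0.001]
ft_force: [1.2, 0.3, -2.6]
width: 24.0
grasp_force: 30.0
```

```bash
python3 -c "
from h import *
print(shift((440,-59,174),7.7))
c=cal('wrist');im=optics.get_image('wrist')
print(proj(c,(440,-59,90)))
cv2.imwrite('pics/w3.png',im)
"
```

```text
(array([ 6.16, -0.28,  4.34]), 'yawY', np.float64(7.65), 'turn -0.05', 'tcp', array([ 451.00038397, -119.70631834,  217.36284191]), 't', 13.15, array([-0.29,  0.2 ,  1.97,  0.  ,  0.97, -0.42]), 'F', array([ 1.15454771,  0.30226652, -2.56048089]), 'w', 23.979268651724745)
[318.19344877 138.48755666]
```

View pics/w3.png

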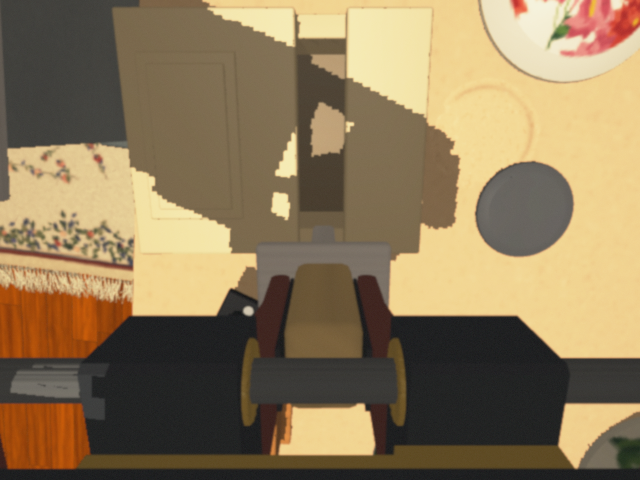

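The gap spans columns 298–345 at row 138, centre 322 against 318 predicted, so I correct 2.5 mm in tool y.

Request:
{"name": "move_arm", "arguments": {"rows": [[2.1,0,0,0,0],[2.1,0,0,0,0],[2.0,0,0,0,0],[0,0,1.5,0,0],[0,0,1.5,0,0],[0,0,1.0,0,0],[0,0,0,0,0],[0,0,0,0,0]]}}

```text
t: 14.2
ee_pos: [443.5, -58.9, 178.2]
orientation: [2.068, 2.365, -0.0]
ft_force: [0.1, 0.4, -2.1]
width: 24.0
grasp_force: 30.0
```

```bash
python3 -c "
from h import *
print(shift((442.5,-59,114.6),7.7))"
```

```text
(array([ 0.01, -0.1 ,  6.36]), 'yawY', np.float64(7.66), 'turn -0.04', 'tcp', array([443.46803194, -58.94450442, 178.17485287]), 't', 14.2, array([-0.16,  0.23,  2.05, -0.  ,  0.87, -0.29]), 'F', array([ 0.12409677,  0.37976573, -2.10885235]), 'w', 24.037855961866864)
```

Request:
{"name": "move_arm", "arguments": {"rows": [[0,-0.1,1.0,0,0],[0,0,1.0,0,0],[0,0,0.5,0,0],[0,0,0,0,0]]}}

```text
t: 14.7
ee_pos: [441.9, -58.7, 152.6]
orientation: [-2.067, -2.365, 0.001]
ft_force: [0.0, -0.6, -2.3]
width: 23.7
grasp_force: 30.0
```

Request:
{"name": "move_arm", "arguments": {"rows": [[0,0,1.2,0,0],[0,0,1.2,0,0],[0,0,0.9,0,0],[0,0,0.2,0,0],[0,0,0,0,0]]}}

```text
t: 15.32
ee_pos: [442.2, -58.7, 118.0]
orientation: [-2.067, -2.365, 0.0]
ft_force: [-0.6, -0.1, -1.8]
width: 23.7
grasp_force: 30.0
```

Request:
{"name": "move_arm", "arguments": {"rows": [[0,0,0.2,0,0],[0,0,0.1,0,0],[0,0,0,0,0],[0,0,0,0,0]]}}

```text
t: 15.82
ee_pos: [442.3, -58.7, 115.3]
orientation: [2.067, 2.365, 0.0]
ft_force: [-0.0, -0.5, -1.6]
width: 23.7
grasp_force: 30.0
```

Request:
{"name": "move_arm", "arguments": {"rows": [[0,0,0.1,0,0],[0,0,0,0,0]]}}

```text
t: 16.08
ee_pos: [442.4, -58.8, 114.6]
orientation: [2.067, 2.365, 0.0]
ft_force: [-1.9, -0.1, 4.1]
width: 24.1
grasp_force: 30.0
```

Shoulder is on the lips. Release and withdraw.

Request:
{"name": "move_arm", "arguments": {"rows": [[0,0,0,0,100],[0,0,0,0,100],[0,0,0,0,100],[0,0,0,0,100],[0,0,0,0,100],[0,0,0,0,100],[0,0,0,0,100]]}}

```text
t: 16.95
ee_pos: [442.2, -58.7, 114.1]
orientation: [-2.067, -2.365, 0.0]
ft_force: [0.1, 1.3, 1.2]
width: 87.0
grasp_force: 0.0
```

Request:
{"name": "move_arm", "arguments": {"rows": [[0,0,-1.0,0,100],[0,0,-2.0,0,100],[0,0,-3.0,0,100],[0,0,-3.0,0,100],[0,0,-3.0,0,100],[0,0,-2.0,0,100],[-4,0,0,0,100],[-4,0,0,0,100],[0,0,0,0,100],[0,0,0,0,100]]}}

```text
t: 18.2
ee_pos: [452.6, -137.7, 254.4]
orientation: [-2.068, -2.365, -0.0]
ft_force: [-0.1, -0.7, -0.3]
width: 87.5
grasp_force: 0.0
```

```bash
python3 -c "
from h import *
o=get_obs();print(o['t'],o['ft_force'],o['width'])
c=cal('wrist');im=optics.get_image('wrist')
print(proj(c,(442.3,-60,98)),proj(c,(442.3,-60,162)))
cv2.imwrite('pics/w4.png',im)
"
```

```text
18.2 [-0.11817906 -0.66963685 -0.25764882] 87.5462528365692
[322.461758   113.51162718] [322.34191622 109.9961998 ]
```

View pics/w4.png

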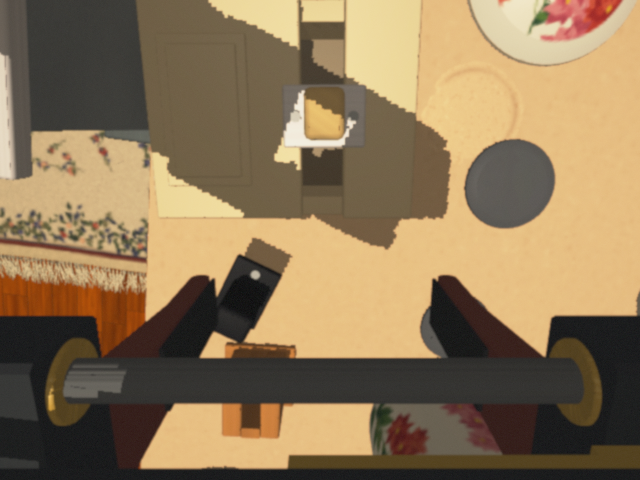

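The gauge stands upright at (324,113), shoulder centred across the gap and the arm clear. Handing in.

```bash
python3 -c "
from h import *
print(close_job())"
```

```text
the job is handed in; nothing more can be done
None
```

The gauge jammed in the narrow gap at about 15 N for over half a second, then went fully home and was left standing released in the wide gap; the job was handed in at about 18 s of the 53 s allowed, with no verdict reported back.

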